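# Weigh two plungers and seat the heavier one

## Task

One of the two look-alike pump plungers is solid and the other hollow. Stand them gently on opposite pans of the balance, let go of both and let it settle, then take the heavier one and slowly press it foot down into the bore of the pump block until you feel it bottom solidly on the step inside, without ever forcing it (keep the push below 25 N). Let go, leaving the lighter plunger standing on its pan and everything else where it was.

Things in the scene. Friction and masses are not known exactly. Their poses are not given: they have to be found in the camera images.
- plunger_a_centre (a point): One of two look-alike loose steel pump plungers, standing stem up. Point at its centre, 40 mm above the foot; z up the stem. Lower 28 mm: piston of 36 mm diameter, two dark grooves, bevelled foot; above it a plain stem of 24 mm diameter (28 to 80 mm above the foot): grip it high, fingers clear of the part that enters the bore. One is solid (240-300 g), one hollow (160-200 g); which cannot be seen.
- plunger_b_centre (a point): One of two look-alike loose steel pump plungers, standing stem up. Point at its centre, 40 mm above the foot; z up the stem. Lower 28 mm: piston of 36 mm diameter, two dark grooves, bevelled foot; above it a plain stem of 24 mm diameter (28 to 80 mm above the foot): grip it high, fingers clear of the part that enters the bore. One is solid (240-300 g), one hollow (160-200 g); which cannot be seen.
- pan_left_top (a point): Centre of the upper face of the balance's pan on its +y side: a flat aluminium disc, 80 mm across with a 2 mm raised rim. The pan stays level and moves only up and down, 92 mm above the bench when empty, up to 10 mm higher or lower when the balance tips. It gives way under a light load and sinks when a plunger is let go on it.
- pan_right_top (a point): The same for the pan on the balance's -y side, 190 mm from the other pan; when one pan sinks the other rises by as much.
- balance: The fixed grey equal-arm bench balance; origin under the middle of its 80 x 215 mm base, y along the beam towards the left pan, z up. Nothing on it stands higher than the pans.
- balance_beam (a joint): Tilt of the beam, 0 level, stops at -0.1 and +0.1 rad. Positive: the left (+y) pan is up and the right one down, so the plunger on the right is the heavier. It takes about a second to settle.
- bore_mouth (a point): Centre of the round bore of the pump block, level with the block's top face, 60 mm above the bench; z up. Bore 39 mm in diameter with a 3 mm bevel. A solid step inside stops the plunger's foot somewhere 10 to 24 mm below the mouth: this depth differs from block to block and is not measured, it is felt as a steep rise of force (stiff: go slowly).
- pump_block: Fixed aluminium block 84 x 84 mm, 60 mm high with its dark 120 x 84 mm foot plate; 2 mm high screw heads near the corners of its top. Origin under its centre. A black pad in the bore, 4 mm below the mouth, resists the foot with a steady friction of about 8 N, slides down ahead of it and does not spring back.
- bearing_0: Loose ball bearing, 52 mm across, 16 mm high, lying on the bench; a bystander. Origin under its centre.
- pliers: Loose pliers, 185 mm long, 15 mm high, lying on the bench; a bystander. Origin under the centre.
- gear: Loose spur gear, 82 mm across, 29 mm high, lying on the bench; a bystander. Origin under its centre.
Things that resemble listed ones, but are neither listed nor needed, are in the scene too. Leave any blue look-alike of the part that bears plunger_b_centre alone. What is shaped like the part that bears plunger_a_centre but pink is not meant.

How it is judged:
By the outcome, as a careful person would: the job done as asked, in the order asked, and still so for the second after the job is handed in, with the robot touching nothing.
It also fails if it takes over 72 s, if anything falls off the work surface, if the arm or the gripper's body presses on something with over 40 N, if the wrist force passes 120 N, or if a joint passes its speed limit or range.

## Robot

A 6-joint arm with a two-finger parallel gripper is mounted at the origin on a cart in front of the work surface, level with it; the furniture and walls round the work are solid. World frame = base frame: x ahead of the robot, y to its left, z up, the work surface at z = 0. Lengths are in m, angles in rad, forces in N, time in s.
With the tool pointing down it reaches from about 0.35 to 0.875 m from the base axis. Payload 4.2 kg.
Tool frame: the origin (TCP) lies between the finger pads; the fingertips stand ahead of it and the grasp point (between the pads) is the TCP (arm.tip_extent is the z of the fingertips in the tool frame, in m); z points along the fingers, y is the line along which they close (so a half turn about z gives the same grasp; the last joint's range is limited). The gripper opens to 85 mm and grips with 20 to 120 N. Pads are 22 mm wide; open, the fingers measure 114 mm over their backs; the gripper's body (76 mm by 85 mm) begins 54 mm behind the grasp point. The pads swing forward as they close: fully open they stand 13 mm farther back than shut.
Start: joints at [-1.03, 0.385, 0.008, 0, -1.194, -0.259], TCP at [0.174, -0.6, 0.25] pointing down, gripper open.
Joint ranges: [-3.14, 3.14], [-1.21, 2.06], [-1.07, 1.41], [-3.16, 2.05], [-2.99, -0.16], [-3.1, 3.1]. Speed limits (rad/s): [2.79, 2.79, 3.14, 3.14, 3.14, 3.14].

## Interface

Orientations are given as a 3x3 rotation matrix whose columns are the frame's x, y, z axes.
In Python, from plant import arm, hand, solve_ik, get_image, job gives the robot as it stands. The module is installed in compiled form; this text tells all that it offers. Calls block until the motion is done:
- arm.reach(position, orientation): joint-space move of the TCP to a pose.
- arm.line_to(position, orientation=None, rate=0.15): straight line of the TCP; orientation=None keeps the orientation; rate is the mean speed in m/s.
- arm.movej(angles): joint-space move.
- hand.open_jaws() and hand.grab(squeeze=None): open the fingers fully, or close them until they stop; squeeze is the grip in N (None keeps the last).
- arm.wait(seconds).
- solve_ik(position, orientation): joint angles nearest the present ones, or None.
- get_image(name): name is "side" or "top"; returns a dict with "img" (480x640x3 uint8, red, green, blue), "vertical_fov" (degrees; the focal length in pixels is half the picture's height over the tangent of half this angle, whatever the lens; pixels are square), "cx", "cy" (the principal point, pixels), "k1" (the pictures are not rectified: a ray, as slopes to the right and down, at radius r is drawn at 1 + k1 r^2 times it, then the intrinsics apply), "R" (3x3) and "t" (3): a world point X has camera coordinates R X + t. Camera axes: x right, y down, z forward; pixel columns grow to the right and rows downward; lengths in m; the calibration is good to about 2 mm. A picture is of the moment at which its call begins. There is no depth.
A pose or a line that the arm cannot do raises arm.IKError and nothing moves.
- job.hand_in(): hands the job in; it is judged then, once.
Readings, each from a call of its own:
- arm.read_time(): time.
- arm.read_qpos(): joint angles.
- arm.read_qvel(): joint speeds.
- arm.read_tau(): joint torques, N m.
- arm.read_eef_pos(): TCP position.
- arm.read_eef_rot(): TCP orientation.
- arm.read_wrist_force(): force on the tool from outside, world axes, zero at the start.
- arm.read_ft_torque(): the same for the moment, N m.
- arm.read_finger_gap(): opening from 0.0 (shut) to 1.0 (fully open).
- arm.read_grasp_force(): force on a finger pad.
Only numpy, scipy, OpenCV 4.12 (cv2) and the standard library are available. Lean on these libraries where they do the work, as an engineer would, in place of code of your own. Each camera call takes 0.05 s, during which the arm holds its last target. There are 200 camera calls.

## Working session

There is one attempt and no reset: what is moved stays moved. The work goes in short steps, each a Python script; the robot and the scene stay as the last script left them, time stands still between calls to the robot, and variables do not carry over. Pictures are saved under pics/ and viewed, at most 10 in all, crops included, and the job is handed in when it is done.

```bash
mkdir -p pics; cat > h.py <<'E'
import numpy as np, cv2
from plant import arm, hand, solve_ik, get_image, job
def K(c):
    f=240/np.tan(np.radians(c["vertical_fov"])/2)
    return f
def ray(c,u,v):
    f=K(c); M=np.array([[f,0,c["cx"]],[0,f,c["cy"]],[0,0,1.]])
    xd=np.array([(u-c["cx"])/f,(v-c["cy"])/f]); x=xd.copy()
    for _ in range(30): x=xd/(1+c["k1"]*(x@x))
    R=np.array(c["R"]);t=np.array(c["t"])
    return -R.T@t, R.T@np.array([x[0],x[1],1])
def onz(c,u,v,z):
    o,d=ray(c,u,v); return o+d*(z-o[2])/d[2]
def proj(c,X):
    p=np.array(c["R"])@np.array(X)+np.array(c["t"]); x=p[:2]/p[2]; x=x*(1+c["k1"]*(x@x)); return x*K(c)+[c["cx"],c["cy"]]
def save(c,name,box=None,s=1):
    im=c["img"][:,:,::-1]
    if box: x0,y0,x1,y1=box; im=im[y0:y1,x0:x1]
    cv2.imwrite("pics/"+name,cv2.resize(im,None,fx=s,fy=s,interpolation=cv2.INTER_CUBIC))
E
python3 - <<'E'
from h import *
for n in("top","side"):
    c=get_image(n); save(c,n+"0.png"); np.save(n+"0.npy",c,allow_pickle=True)
    o,_=ray(c,320,240); print(n,o,c["vertical_fov"],c["k1"],c["cx"],c["cy"])
print(arm.tip_extent,arm.read_time(),arm.read_eef_rot())
E
```

```text
top [0.30420885 0.11236479 1.30622655] 54.48538432466993 -0.10761170948181376 317.96419993361667 236.77089956193163
side [0.05871205 1.04608474 1.04941   ] 44.159514565343315 -0.09545511829068232 319.85544651791434 239.6749246318669
0.019 0.1 [[-9.60611764e-01 -2.77893132e-01 -6.68290067e-04]
 [-2.77893907e-01  9.60609977e-01  1.85720812e-03]
 [ 1.25860724e-04  1.96976971e-03 -9.99998052e-01]]
```

View pics/top0.png

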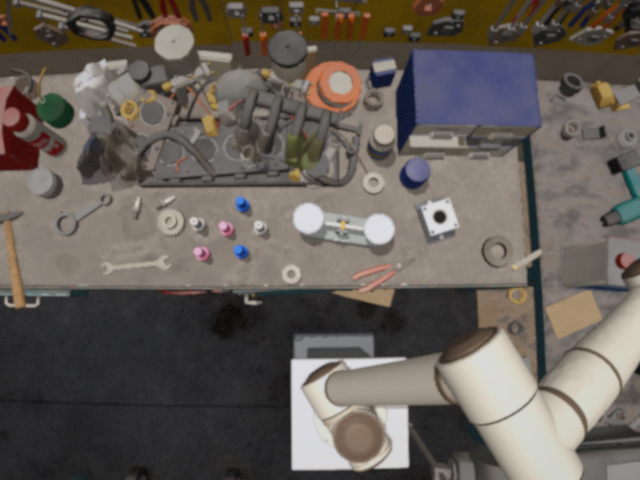

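View pics/side0.png

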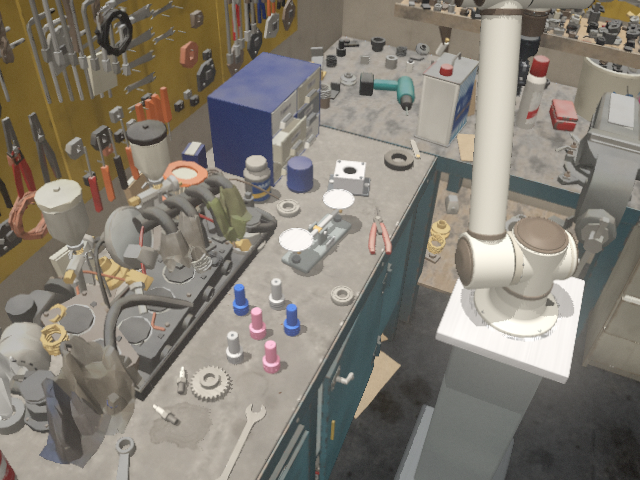

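Top picture: candidates are grey plungers at (197,224) and (261,228), blue look-alikes at (242,204) and (241,252), and pink ones at (226,228) and (202,254). The grey pair are the ones meant; in the side picture they are at (234,346) and (277,293). The pans are at top (308,219) and (379,230), the block's bore at (440,216). Next, a close crop for checking and measuring.

```bash
python3 - <<'E'
from h import *
T=np.load("top0.npy",allow_pickle=True).item();S=np.load("side0.npy",allow_pickle=True).item()
a=cv2.resize(T["img"][185:275,180:470,::-1],None,fx=2.7,fy=2.7,interpolation=cv2.INTER_CUBIC)
b=cv2.resize(S["img"][265:370,215:305,::-1],None,fx=3,fy=3,interpolation=cv2.INTER_CUBIC)
d=cv2.resize(S["img"][155:270,270:380,::-1],None,fx=2.7,fy=2.7,interpolation=cv2.INTER_CUBIC)
o=np.zeros((600,800,3),np.uint8); o[:a.shape[0],:a.shape[1]]=a; o[250:250+b.shape[0],:b.shape[1]]=b; o[250:250+d.shape[0],300:300+d.shape[1]]=d
cv2.imwrite("pics/crop0.png",o)
def comp(c,m,box):
    x0,y0,x1,y1=box; mm=np.zeros_like(m); mm[y0:y1,x0:x1]=m[y0:y1,x0:x1]
    n,l,st,ce=cv2.connectedComponentsWithStats(mm)
    i=1+np.argmax(st[1:,4]); return st[i],ce[i]
for c,boxes in((T,{"pl":((285,195,330,245),.092),"pr":((360,205,400,255),.092),"blk":((415,195,462,242),.06)}),(S,{"pl":((270,222,316,256),.092),"pr":((318,184,360,213),.092)})):
    g=cv2.cvtColor(c["img"],cv2.COLOR_RGB2HSV)
    m=((g[:,:,2]>205)&(g[:,:,1]<60)).astype(np.uint8)
    for k,(bx,z) in boxes.items():
        st,ce=comp(c,m,bx); p=onz(c,*ce,z); print(k,st,ce.round(1),p.round(4))
for u in((197,221),(261,225)): print(onz(T,*u,.08).round(3))
E
```

```text
pl [294 204  29  29 634] [308.  217.7] [0.5266 0.1129 0.092 ]
pr [365 215  29  28 628] [378.7 228.5] [ 0.497  -0.0744  0.092 ]
blk [424 201  33  32 536] [439.7 216.3] [ 0.5354 -0.2496  0.06  ]
pl [279 228  37  23 649] [296.3 238.8] [0.5288 0.1109 0.092 ]
pr [323 189  32  20 490] [338.1 198.4] [ 0.4999 -0.0758  0.092 ]
[0.521 0.41  0.08 ]
[0.51  0.238 0.08 ]
```

View pics/crop0.png

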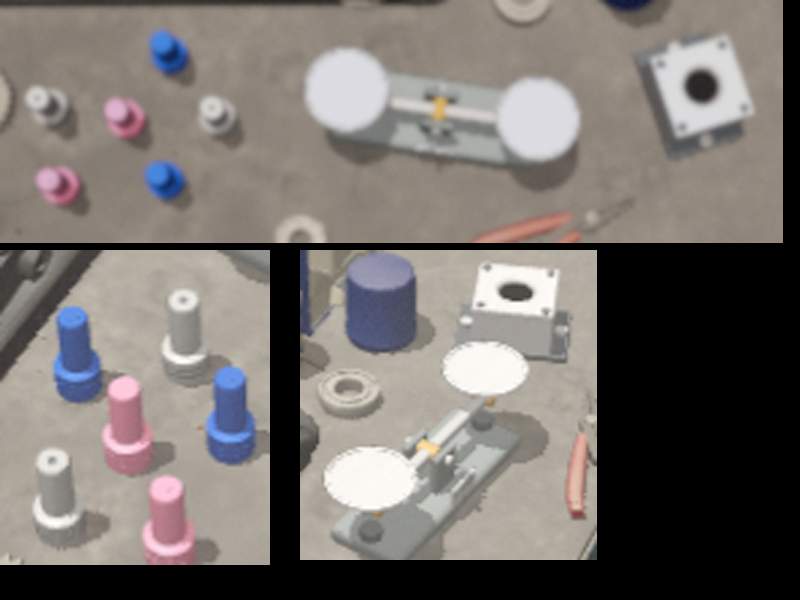

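Crop confirms two plain grey plungers (stem tops at top px (194.8,221.3) and (258.1,223.1)), both pans empty and level, and the bore at top px (439.6,216.9). Triangulating these, then fetching the nearer plunger for the right pan.

```bash
cat >> h.py <<'E'
def tri(c1,p1,c2,p2):
    A=[];b=[]
    for c,p in((c1,p1),(c2,p2)):
        o,d=ray(c,*p); d/=np.linalg.norm(d); P=np.eye(3)-np.outer(d,d); A.append(P); b.append(P@o)
    return np.linalg.lstsq(np.vstack(A),np.hstack(b),rcond=None)[0]
def ori(a):
    "tool down, closing line at world angle a; picks the half turn nearest the present joints"
    return [np.array([[-s*np.sin(a),s*np.cos(a),0],[s*np.cos(a),s*np.sin(a),0],[0,0,-1.]]) for s in(1,-1)]
def best(p,a):
    q=arm.read_qpos(); o=[(R,solve_ik(p,R)) for R in ori(a)]
    o=[x for x in o if x[1] is not None]
    return min(o,key=lambda x:max(abs(np.array(x[1])-q)[5],0)+abs(x[1][5])*.2)[0]
def go(p,a): R=best(p,a); arm.reach(p,R); return R
def F(): return np.array(arm.read_wrist_force())
def st(m=""): print(m,"t",round(arm.read_time(),2),"p",np.round(arm.read_eef_pos(),4),"F",F().round(2),"gap",round(float(arm.read_finger_gap()),3),"g",round(float(np.max(arm.read_grasp_force())),1))
E
python3 - <<'E'
from h import *
T=np.load("top0.npy",allow_pickle=True).item();S=np.load("side0.npy",allow_pickle=True).item()
print("L",tri(T,(194.8,221.3),S,(233,334.3)),"R",tri(T,(258.1,223.1),S,(276,280.7)))
print("bore",tri(T,(439.6,216.9),S,(349.6,170.6)),onz(T,439.6,216.9,.06),onz(S,349.6,170.6,.06))
print("base L",onz(T,199.5,225.5,.014),"R",onz(T,261,228,.014))
for p,a in(((.52,.41,.2),np.radians(140)),((.505,.24,.2),0),((.4985,-.075,.25),np.pi/2),((.535,-.25,.25),0)):
    print([None if (q:=solve_ik(p,R)) is None else np.round(q,2) for R in ori(a)])
E
```

```text
L [0.52223924 0.41680637 0.07832208] R [0.51391329 0.24552688 0.08127459]
bore [ 0.53602851 -0.25007596  0.05568388] [ 0.5337543  -0.24920845  0.06      ] [ 0.53547078 -0.24420842  0.06      ]
base L [0.52022194 0.41849289 0.014     ] R [0.51220104 0.24478965 0.014     ]
[array([ 0.91,  0.48,  0.04,  0.  , -1.12, -1.61]), array([ 0.91,  0.48,  0.04,  0.  , -1.12,  1.53])]
[array([ 0.73,  0.32, -0.23,  0.  , -1.03,  2.41]), array([ 0.73,  0.32, -0.23,  0.  , -1.03, -0.73])]
[array([ 0.17,  0.18, -0.28,  0.  , -1.11, -1.74]), array([ 0.17,  0.18, -0.28,  0.  , -1.11,  1.4 ])]
[array([-0.16,  0.33, -0.08,  0.  , -1.16, -2.98]), array([-0.16,  0.33, -0.08,  0.  , -1.16,  0.16])]
```

```bash
python3 - <<'E'
from h import *
p=np.array([.513,.245,0])
go(p+[0,0,.2],0); st("over")
arm.line_to(p+[0,0,.063],rate=.15); st("down")
hand.grab(40); st("grab")
arm.line_to(p+[0,0,.11],rate=.15); arm.wait(.2); st("lift")
c=get_image("side"); save(c,"lift.png",(200,180,360,360),3.3)
E
```

```text
over t 3.29 p [0.5133 0.2444 0.2   ] F [ 0.25 -0.33 -0.01] gap 0.999 g 0.0
down t 4.36 p [0.5136 0.2454 0.0638] F [-0.19  0.1  -0.38] gap 1.001 g 0.0
grab t 4.95 p [0.513  0.2451 0.0633] F [-0.85 -0.19  3.19] gap 0.269 g 39.1
lift t 5.62 p [0.5123 0.2444 0.1085] F [-0.36  0.27 -1.65] gap 0.266 g 39.4
```

View pics/lift.png

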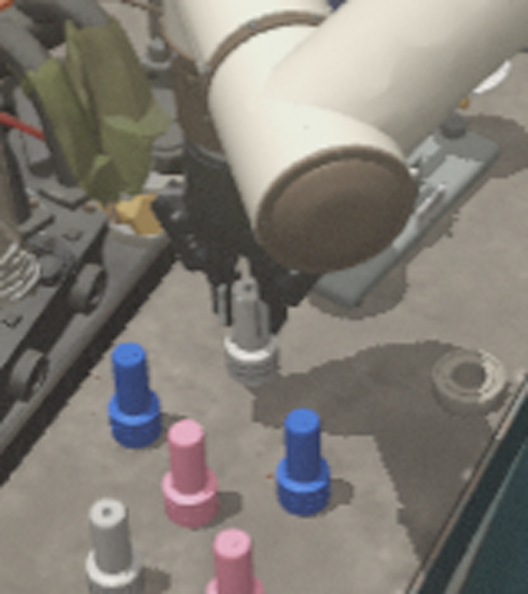

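The plunger is upright in the fingers (crop (250,310)); lifted weight is about 1.65 N. Next, onto the right pan.

```bash
cat >> h.py <<'E'
def lower(p,z0,z1,dz=.002,fmax=4.,rate=.03):
    "step down from z0 to z1; stop when the push grows by fmax"
    arm.wait(.3); f0=np.mean([F()[2] for _ in range(3)]); z=z0; f=f0; log=[]
    while z>z1+1e-6:
        z-=dz; arm.line_to([p[0],p[1],z],rate=rate); f=F()[2]; log.append((round(z,4),round(f-f0,2)))
        if f-f0>fmax: break
    print(log); return z
E
python3 - <<'E'
from h import *
p=np.array([.4985,-.0755])
arm.line_to([.5,.24,.22],rate=.25)
go([*p,.22],0); st("over")
arm.line_to([*p,.163],rate=.1)
z=lower(p,.163,.1455); st("set")
hand.open_jaws(); st("open")
arm.line_to([*p,.27],rate=.2); st("up")
E
```

```text
over t 7.46 p [ 0.4988 -0.0749  0.2196] F [ 0.25  0.57 -2.19] gap 0.268 g 39.4
[(0.161, np.float64(-0.1)), (0.159, np.float64(0.03)), (0.157, np.float64(0.08)), (0.155, np.float64(0.76)), (0.153, np.float64(1.01)), (0.151, np.float64(-0.29)), (0.149, np.float64(-0.55)), (0.147, np.float64(-0.47)), (0.145, np.float64(5.05))]
set t 10.72 p [ 0.4988 -0.0755  0.1457] F [-1.75  0.07  2.65] gap 0.267 g 39.9
open t 11.36 p [ 0.4985 -0.0755  0.145 ] F [-0.29 -0.12 -0.1 ] gap 1.001 g 0.0
up t 12.13 p [ 0.4977 -0.0754  0.2688] F [ 0.15  0.59 -0.06] gap 0.997 g 0.0
```

```bash
python3 - <<'E'
from h import *
p=np.array([.5215,.4175,0])
go(p+[0,0,.2],np.radians(140)); st("over")
arm.line_to(p+[0,0,.063],rate=.15)
hand.grab(40); st("grab")
arm.line_to(p+[0,0,.22],rate=.2); arm.wait(.3); st("lift")
q=np.array([.5277,.112])
go([*q,.25],0)
arm.line_to([*q,.176],rate=.12)
z=lower(q,.176,.156,fmax=4); st("set")
c=get_image("side"); save(c,"set2.png",(240,110,400,270),3)
E
```

```text
over t 13.94 p [0.5219 0.4167 0.2   ] F [0.55 0.34 0.94] gap 1.002 g 0.0
grab t 15.6 p [0.5216 0.4178 0.0634] F [-0.32  0.    1.49] gap 0.27 g 39.5
lift t 16.83 p [0.5213 0.4173 0.2189] F [ 0.49  0.11 -1.92] gap 0.271 g 39.2
[(0.174, np.float64(-0.48)), (0.172, np.float64(-0.02)), (0.17, np.float64(-0.03)), (0.168, np.float64(-0.91)), (0.166, np.float64(-0.1)), (0.164, np.float64(1.95)), (0.162, np.float64(2.1)), (0.16, np.float64(1.29)), (0.158, np.float64(3.0)), (0.156, np.float64(1.68))]
set t 21.57 p [0.5279 0.1121 0.1559] F [1.02 0.77 0.1 ] gap 0.269 g 39.4
```

View pics/set2.png

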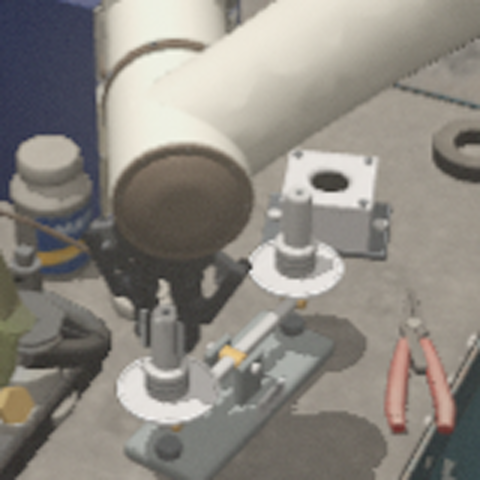

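Both plungers stand near the centres of their pans (crop (165,350) and (297,230)), with the beam about level. Releasing and letting it settle.

```bash
python3 - <<'E'
from h import *
hand.open_jaws(); st("open")
R=arm.read_eef_rot(); arm.line_to([.5277,.112,.27],rate=.2)
arm.reach([.40,.30,.33],R)   # out of the views
arm.wait(1.2); st()
T=get_image("top");S=get_image("side")
np.save("T1.npy",T,allow_pickle=True);np.save("S1.npy",S,allow_pickle=True)
a=cv2.resize(T["img"][185:265,285:470,::-1],None,fx=4,fy=4,interpolation=cv2.INTER_CUBIC)
b=cv2.resize(S["img"][150:265,270:380,::-1],None,fx=2.4,fy=2.4,interpolation=cv2.INTER_CUBIC)
o=np.zeros((600,800,3),np.uint8); o[:320,:740]=a; o[320:320+b.shape[0],:b.shape[1]]=b
cv2.imwrite("pics/bal.png",o)
E
```

```text
open t 22.26 p [0.5276 0.112  0.156 ] F [ 0.19 -0.44  0.36] gap 0.999 g 0.0
 t 25.11 p [0.4  0.3  0.33] F [0.21 0.31 0.17] gap 0.996 g 0.0
```

View pics/bal.png

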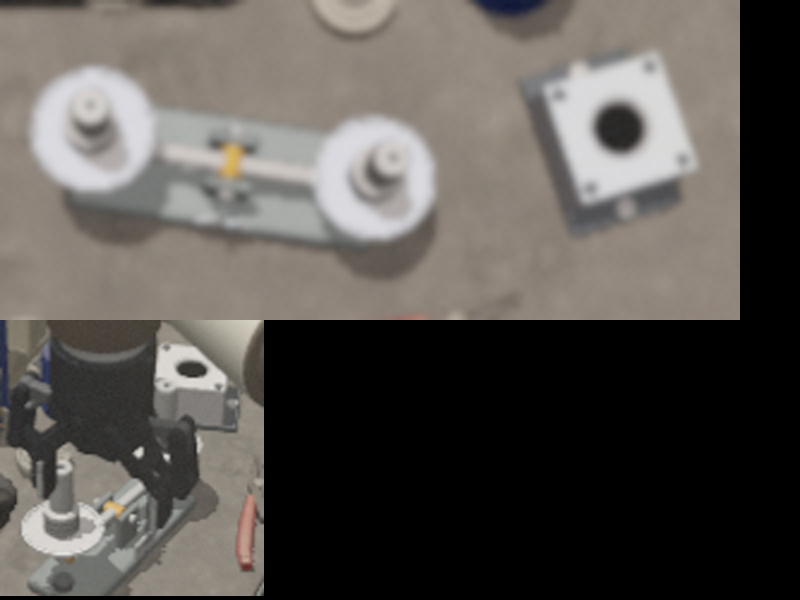

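The left pan seems raised (side px row 236 against 239 empty). I'll clear the arm from the view and measure both pan heights properly.

```bash
python3 - <<'E'
from h import *
arm.reach([.42,-.2,.36],arm.read_eef_rot())
S=get_image("side"); np.save("S1.npy",S,allow_pickle=True); S0=np.load("side0.npy",allow_pickle=True).item()
def ext(c,bx):
    g=cv2.cvtColor(c["img"],cv2.COLOR_RGB2HSV); m=((g[:,:,2]>190)&(g[:,:,1]<60)).astype(np.uint8)
    x0,y0,x1,y1=bx; m=m[y0:y1,x0:x1]; n,l,s,_=cv2.connectedComponentsWithStats(m); return (s[1+np.argmax(s[1:,4])][:4]+[x0,y0,0,0])
for k,b,p in(("L",(270,215,316,262),(.5277,.112)),("R",(318,180,362,216),(.499,-.0755))):
    print(k,"empty",ext(S0,b),"now",ext(S,b),"pred z",[proj(S,[*p,z]).round(1) for z in(.082,.092,.102)])
save(S,"bal2.png",(250,140,390,270),4)
st()
E
```

```text
L empty [279 228  37  23] now [270 215  46  47] pred z [array([296.5, 242.3]), array([296.4, 239.2]), array([296.4, 236.1])]
R empty [322 189  33  20] now [318 180  44  36] pred z [array([338.2, 201.6]), array([338.4, 198.5]), array([338.6, 195.5])]
 t 27.08 p [ 0.4204 -0.1993  0.3599] F [-0.24  0.2   0.24] gap 0.997 g 0.0
```

View pics/bal2.png

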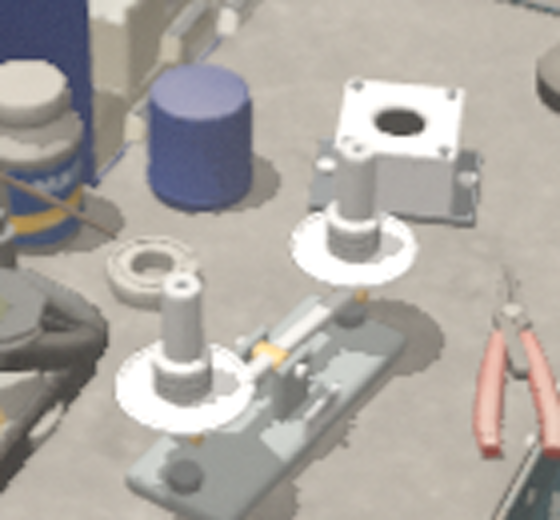

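Left pan centre row ≈236.4 (z≈0.101), right ≈201.3 (z≈0.083): the right plunger (stem top at crop (356,150)) is the heavier. Regrasping it with the closing line turned 90° so that it is centred both ways, and fixing the bore by both views.

```bash
python3 - <<'E'
from h import *
T=np.load("T1.npy",allow_pickle=True).item();S=np.load("S1.npy",allow_pickle=True).item()
print("stem top",tri(T,(382.75,224.75),S,(339,177.5)),onz(T,382.75,224.75,.163),onz(S,339,177.5,.163))
for c,b in((T,(425,203,455,231)),(S,(340,160,362,180))):
    x0,y0,x1,y1=b; g=c["img"][y0:y1,x0:x1].mean(2); w=np.clip(130-g,0,90); 
    m=(g<110).astype(np.uint8); n,l,s,ce=cv2.connectedComponentsWithStats(m); i=1+np.argmax(s[1:,4]); w[cv2.dilate((l==i).astype(np.uint8),np.ones((3,3)))==0]=0
    v,u=np.mgrid[y0:y1,x0:x1]; px=((u*w).sum()/w.sum(),(v*w).sum()/w.sum()); print("bore",s[i],px,onz(c,*px,.058))
print("screws",onz(T,440.2,216.8,.062),onz(S,350.5,169.8,.062))
p=np.array([.4985,-.0755])
go([*p,.26],np.pi/2); arm.line_to([*p,.147],rate=.12); st("down")
hand.grab(40); st("grab")
arm.line_to([*p,.24],rate=.1); arm.wait(.3); st("lift")
E
```

```text
stem top [ 0.49744703 -0.07366591  0.16097644] [ 0.49513274 -0.07388038  0.163     ] [ 0.49849477 -0.07082321  0.163     ]
bore [  9   8  12  12 112] (np.float64(439.34519315717625), np.float64(216.5505581880974)) [ 0.53510295 -0.24911745  0.058     ]
bore [ 4  8 12  6 55] (np.float64(349.5797177208573), np.float64(170.32540512284373)) [ 0.53699615 -0.2480239   0.058     ]
screws [ 0.53366296 -0.25032523  0.062     ] [ 0.53368566 -0.24631969  0.062     ]
down t 29.37 p [ 0.4991 -0.0755  0.1477] F [-0.59  0.    0.38] gap 0.996 g 0.0
grab t 29.96 p [ 0.4986 -0.0754  0.1473] F [-0.56  1.42  2.92] gap 0.272 g 39.1
lift t 31.34 p [ 0.4984 -0.0755  0.2396] F [-1.    0.3  -2.84] gap 0.267 g 39.2
```

```bash
python3 - <<'E'
from h import *
p=np.array([.536,-.249])
go([*p,.25],np.pi/2); arm.line_to([*p,.132],rate=.12)
arm.wait(.3); f0=np.mean([F() for _ in range(4)],0); print("f0",f0); z=.132
while z>.1195:
    z-=.001; arm.line_to([*p,z],rate=.02); f=F()-f0; print(round(z,4),f.round(1),np.round(arm.read_ft_torque(),2))
    if f[2]>6 or np.hypot(*f[:2])>6: break
st()
c=get_image("side"); save(c,"bore.png",(290,110,410,200),5)
E
```

```text
f0 [-0.02211436 -0.32418219 -2.23397616]
0.131 [ 0.4  0.4 -1.1] [-0.01  0.03  0.01]
0.13 [0.6 0.4 0.2] [-0.02 -0.04 -0.06]
0.129 [-0.5  0.7  1. ] [0.07 0.03 0.06]
0.128 [ 0.3 -0.2 -0.1] [ 0.03  0.02 -0.01]
0.127 [-0.2 -0.8  0.2] [-0.04  0.01  0.03]
0.126 [-0.2  0.4 -0.1] [ 0.05 -0.01  0.02]
0.125 [-0.2  0.1  0.2] [ 0.03 -0.05  0.04]
0.124 [-0.4  0.2 -0.4] [ 0.01  0.01 -0.03]
0.123 [ 0.6 -0.8 -0.8] [-0.02  0.02  0.04]
0.122 [ 0.8 -0.1  0.3] [-0.2  -0.04 -0.  ]
0.121 [ 1.4 -1.6 -0.2] [-0.61 -0.1  -0.04]
0.12 [ 0.5 -0.9  4.4] [-0.68  0.06 -0.04]
0.119 [-1.1 -1.5  7.6] [-0.46  0.24  0.01]
 t 36.77 p [ 0.5365 -0.2493  0.1201] F [-1.14 -1.86  5.38] gap 0.271 g 40.1
```

View pics/bore.png

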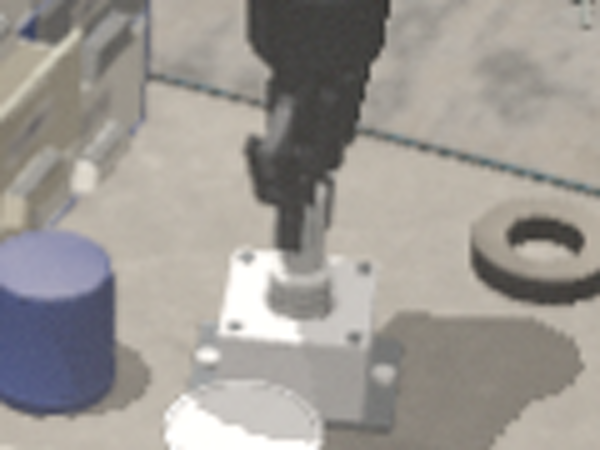

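The foot is centred in the bore (crop (300,290)), and the push matches the pad's 8 N at 5 mm depth. A small side moment says to shift slightly in -y; continuing slowly, watching the force.

```bash
python3 - <<'E'
from h import *
f0=np.array([0,-.3,-2.4]); z=.119
for y in(-.2495,-.250):
    arm.line_to([.536,y,z],rate=.01); print(y,(F()-f0).round(1),np.round(arm.read_ft_torque(),2))
while z>.094:
    z-=.0005; arm.line_to([.536,-.250,z],rate=.008); f=np.median([F()-f0 for _ in range(3)],0)
    print(round(z,4),round(arm.read_eef_pos()[2],4),f.round(1),np.round(arm.read_ft_torque(),2)[:2])
    if f[2]>14 or np.hypot(*f[:2])>8: break
st()
E
```

```text
-0.2495 [-1.3  0.3  8.3] [-0.03  0.21 -0.03]
-0.25 [-0.9  1.5  7.6] [ 0.39  0.27 -0.01]
0.1185 0.1197 [-1.1  2.   8.6] [0.44 0.27]
0.118 0.1193 [-1.5  2.1  8.9] [0.47 0.3 ]
0.1175 0.1188 [-0.5  1.7  9.1] [0.53 0.39]
0.117 0.1184 [-1.   1.7  9.4] [0.55 0.38]
0.1165 0.1179 [-1.2  1.8  9.4] [0.5  0.41]
0.116 0.1174 [-1.4  1.3  9.6] [0.44 0.4 ]
0.1155 0.117 [-2.1  1.4  9.5] [0.49 0.36]
0.115 0.1165 [-0.5  1.4  9.8] [0.47 0.39]
0.1145 0.116 [ 0.   1.9 10. ] [0.51 0.39]
0.114 0.1155 [-0.6  1.4 10.2] [0.45 0.39]
0.1135 0.115 [-1.6  1.2 10.4] [0.49 0.47]
0.113 0.1145 [-1.6  1.1  9.6] [0.47 0.39]
0.1125 0.114 [-2.2  1.6 10.6] [0.46 0.4 ]
0.112 0.1135 [-1.4  2.4 10.1] [0.43 0.42]
0.1115 0.1129 [-1.4  1.8 11. ] [0.47 0.43]
0.111 0.1125 [-2.   1.5 10.5] [0.44 0.42]
0.1105 0.112 [-1.3  1.7 10.7] [0.43 0.37]
0.11 0.1115 [-1.2  0.7  9.6] [0.49 0.41]
0.1095 0.111 [-1.4  1.9 10.2] [0.42 0.4 ]
0.109 0.1105 [-0.8  1.3 10.4] [0.51 0.41]
0.1085 0.11 [-0.9  1.4  9.6] [0.45 0.38]
0.108 0.1095 [-0.6  1.6 10.4] [0.41 0.44]
0.1075 0.1091 [-2.3  2.2 10.6] [0.45 0.47]
0.107 0.1091 [-2.3  1.6 12.4] [0.64 0.67]
0.1065 0.1091 [-2.4  2.1 15.4] [0.77 0.89]
 t 43.57 p [ 0.5367 -0.2498  0.1091] F [-2.44  1.78 12.96] gap 0.27 g 40.9
```

It stopped at z 0.1091 (foot about 16 mm deep) with the force rising steeply. One more half step to confirm it's solid, then ease off, release and retreat.

```bash
python3 - <<'E'
from h import *
p=[.536,-.250]
arm.line_to([*p,.106],rate=.008); st("press"); arm.wait(.2); st("hold")
arm.line_to([*p,.1078],rate=.01); st("ease")
hand.open_jaws(); st("open")
arm.line_to([.536,-.25,.25],rate=.15); arm.reach([.40,-.35,.33],arm.read_eef_rot()); arm.wait(.5); st("away")
S=get_image("side");T=get_image("top")
a=cv2.resize(S["img"][130:270,260:400,::-1],None,fx=4,fy=4,interpolation=cv2.INTER_CUBIC)
b=cv2.resize(T["img"][185:265,400:470,::-1],None,fx=3.4,fy=3.4,interpolation=cv2.INTER_CUBIC)
o=np.zeros((600,800,3),np.uint8); o[:560,:560]=a; o[:b.shape[0],562:562+b.shape[1]]=b
cv2.imwrite("pics/end.png",o)
E
```

```text
press t 43.82 p [ 0.5368 -0.2498  0.1091] F [-3.12  2.36 14.66] gap 0.268 g 41.2
hold t 44.02 p [ 0.5368 -0.2498  0.1091] F [-4.18  2.47 15.29] gap 0.268 g 41.2
ease t 44.35 p [ 0.5366 -0.2498  0.1091] F [-1.61  1.45  8.68] gap 0.269 g 40.4
open t 44.98 p [ 0.5359 -0.25    0.1076] F [-0.44 -0.15  0.42] gap 1.001 g 0.0
away t 47.36 p [ 0.4003 -0.3498  0.3298] F [-0.41  0.16  0.58] gap 0.999 g 0.0
```

View pics/end.png

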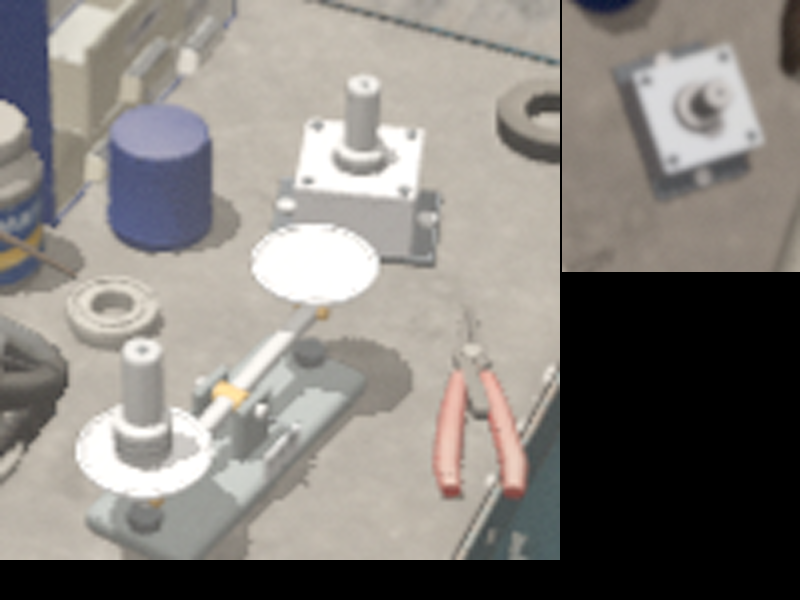

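The heavy plunger stands upright, seated in the bore (crop (362,120)). The lighter one stands on the lowered left pan (142,395), and the right pan is empty.

```bash
python3 -c "
from h import *
print(job.hand_in())"
```

```text
the job is handed in; nothing more can be done
None
```

The balance showed the plunger on the right pan to be the heavier; I pressed it into the bore until it stopped solidly about 16 mm down, with the push reaching about 18 N. I then let go, left the lighter plunger standing on the left pan, and handed the job in at about 47 s.

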